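# Shift a tractor gearshift unit from second to third

### The arm

A 6-joint arm with a two-finger parallel gripper is mounted at the origin on a cart in front of the work surface, level with it; the furniture and walls round the work are solid. World frame = base frame: x ahead of the robot, y to its left, z up, the work surface at z = 0. Lengths are in m, angles in rad, forces in N, time in s.
With the tool pointing down it reaches from about 0.325 to 0.875 m from the base axis. Payload 4.4 kg.
Tool frame: the origin (TCP) lies at the very end of the fingers, on their centre line; the grasp point (between the pads) lies 19 mm behind it; z points along the fingers, y is the direction in which the jaws open and shut (so a half turn about z gives the same grasp; the last joint's range is limited). The gripper opens to 85 mm and grips with 20 to 120 N. Pads are 22 mm wide; open, the fingers measure 114 mm over their backs; the gripper's body (76 mm by 85 mm) begins 54 mm behind the grasp point. The pads swing forward as they close: fully open they stand 13 mm farther back than shut.
Start: joints at [-1.365, 0.207, 1.542, -0, 1.393, -0.15], TCP at [0.2, -0.539, 0.231] pointing down, gripper open.
Joint ranges: [-2.73, 2.73], [-0.86, 2.22], [0.23, 2.46], [-1.11, 4.25], [0.08, 2.63], [-2.82, 2.82]. Speed limits (rad/s): [2.79, 2.79, 3.14, 3.14, 3.14, 3.14].

### API

Orientations are given as a unit quaternion [x, y, z, w].
In Python, from cell import arm, viewer, order gives the robot as it stands.
- The arm moves only by the tool jog_arm, never from a script. Its argument "rows" is a list of rows, each an object of numbers: "tx", "ty", "tz": the shift along the tool's x, y, z in units of 40 mm (1.0 is 40 mm); "rx", "ry", "rz": the turn, a rotation vector about the tool's x, y, z in units of 10 degrees (1.0 is 10 degrees); "claw": the finger opening in mm, from 0 to 85.4. In form: [{"tx": .., "ty": .., "tz": .., "rx": .., "ry": .., "rz": .., "claw": ..}, ...]. A call has exactly 8 rows; each row is the pose to reach, as a shift and turn from the pose commanded when the call began, along the tool's axes at that moment; what a row does not reach only later rows make up. A row lasts 1/8 s, in which the tool goes at most 62.5 mm and 10.7 degrees, less where a joint would pass 70% of its speed; a pose out of reach is approached as far as the arm can. A call with a gripper value outside its range is refused whole. The fingers move at their own pace and stop on an object; "grip_force" is the grip in N (left out, the last holds). Time passes only in rows, so rows that repeat a pose let the fingers close, or fill a call up. It gives the time, the measured TCP pose, the force and the opening at its end, in the units of the state.
- arm.read_state(): the state, without advancing time (a new reading comes with each control period).
- viewer.snapshot(name): name is "side" or "top"; returns the picture (400x640x3 uint8, red, green, blue); there is no depth.
- viewer.camera_info(name): a dict with "mtx" (3x3 intrinsics, pixels), "k1" (the pictures are not rectified: a ray, as slopes to the right and down, at radius r is drawn at 1 + k1 r^2 times it, then the intrinsics apply), "eye" and "orientation" of the camera in the world. Camera axes: x right, y down, z forward; pixel columns grow to the right and rows downward; lengths in m; the calibration is good to about 2 mm. A picture is of the moment at which its call begins. camera_info takes no time and is no camera call.
- order.hand_in(): hands the job in, once; it reports no verdict.
The state is a dict: "time_s": time; "q": joint angles; "joint_velocities": joint speeds; "effort": joint torques, N m; "position": TCP position; "tcp_rot": TCP orientation; "ft_force": force on the tool from outside, world axes, zero at the start; "ft_torque": the same for the moment, N m; "opening": finger opening in m.
Only numpy, scipy, OpenCV 4.12 (cv2) and the standard library are available. Lean on these libraries where they do the work, as an engineer would, in place of code of your own. Each camera call takes 0.05 s, during which the arm holds its last target. There are 200 camera calls.

### The job

The gearshift unit on the bench has been left in second gear (near left slot of its H-shaped gate). Change it up to third: push the lever's knob forward to neutral, across to the right, then forward until it is fully home in the far right slot, without running it into first or fourth on the way. Only push the knob with the fingers, never have it between them; leave the things lying round the unit alone and take your hand away at the end.

Things in the scene. Friction and masses are not known exactly. Their poses are not given: they have to be found in the camera images.
- shift_unit: Grey cast gearshift housing fixed to the bench: foot 150 x 136 mm, open gate plate on top. Origin: centre of its underside, on the bench. Its x axis is forward (away from the robot at yaw 0), y left, z up. A 15 mm select shaft comes out of the near side to 0.12 m from the origin, with a short upright arm on its end (under 82 mm high); it turns as the lever goes across.
- shift_fore (a joint): Fore-and-aft angle of the lever, rad: 0 = neutral, positive = top forward (unit's +x). The gate stops it at about +0.305 (home in first or third) and -0.305 (home in second or fourth). The pivot is 35 mm above the bench, over the unit's origin; about 2.5 N at the knob moves it, and it stays where it is left.
- shift_across (a joint): Sideways angle of the lever, rad: positive = top to the right (unit's -y); about -0.20 in the left lane, +0.20 in the right, with 0.03 of play. Same pivot, 35 mm above the bench; about 1.5 N at the knob moves it, and it stays where it is left. It can cross only near shift_fore = 0: freely within about 0.04, and up to about 0.1 the rounded ends guide it.
- knob_center (a point): Centre of the black pear-shaped knob at its widest (36 mm across), on the lever's axis 172 mm from the pivot, about 0.20 m above the bench. z: up along the lever. The knob reaches 17 mm above this point and 29 mm below (narrowing to 17 mm); then comes a 10 mm steel stem. It travels 52 mm from second to neutral, 68 mm across, 52 mm from neutral to third.
- oil_bottle: Loose oil bottle with a spout, 36 x 52 x 160 mm, standing to the left of the unit, not to be touched. Origin: centre of its underside.
- spanner_13: Loose combination spanner, 190 x 28 x 8 mm, lying to the right of the unit, not to be touched. Origin: centre of its underside.
- pliers: Loose pliers, 162 x 57 x 13 mm, lying on the bench at the far right, not to be touched. Origin: centre of the underside.
- tape_roll: Loose roll of masking tape, 105 mm across and 30 mm high, lying flat on the bench to the left, not to be touched. Origin: centre of its underside.
- gate_center (a point): Centre of the H-shaped gate, on the upper face of the 108 x 88 mm steel plate, 101 mm above the bench; axes as the unit's. Left lane (y = +13 mm): first far, second near. Right lane (y = -13 mm): third far, fourth near. Lanes are 14 mm wide and end at x = +-25 mm; the crossing (neutral) at x = 0 is 15 mm wide; the webs between the lanes have rounded ends.

How it is judged:
By the outcome, as a careful person would: the job done as asked, in the order asked, and still so for the second after the job is handed in, with the robot touching nothing.
It also fails if it takes over 54 s, if anything falls off the work surface, if the arm or the gripper's body presses on something with over 40 N, if the wrist force passes 120 N, or if a joint passes its speed limit or range.

## Working session

There is one attempt and no reset: what is moved stays moved. The work goes in short steps, Python scripts to look and compute and a tool call to move; the robot and the scene stay as the last step left them, time stands still between calls to the robot, and variables do not carry over. Pictures are saved under pics/ and viewed, on a budget of 10 in all, crops included, one or two more only if the job needs it, and the job is handed in when it is done.

Besides the shell and the picture viewer there is one more tool, called after "Emit:" by a JSON object that holds its "name" and its "arguments". jog_arm: Moves the arm, as the interface text tells. Its arguments: {"type":"object","properties":{"rows":{"type":"array"},"grip_force":{"type":"number"}},"required":["rows"]}

```bash
mkdir -p pics; ls; python3 - <<'E'
from cell import arm,viewer,order
import cv2,json
for n in ("side","top"):
    im=viewer.snapshot(n); cv2.imwrite(f"pics/{n}0.png",im[:,:,::-1]); print(n,viewer.camera_info(n))
print(arm.read_state())
E
```

```text
pics
side {'mtx': array([[519.89401194,   0.        , 332.49120791],
       [  0.        , 519.89401194, 189.14336998],
       [  0.        ,   0.        ,   1.        ]]), 'k1': -0.008416465878596617, 'eye': array([ 0.14907408, -1.30785899,  1.30352933]), 'orientation': array([ 0.89886392, -0.12893026,  0.06894583, -0.41311877])}
top {'mtx': array([[399.71909122,   0.        , 324.71897027],
       [  0.        , 399.71909122, 195.33839847],
       [  0.        ,   0.        ,   1.        ]]), 'k1': -0.06463355594254296, 'eye': array([ 0.44039299, -0.01461205,  1.34290689]), 'orientation': array([-0.695758  ,  0.71650682, -0.02897699,  0.04122039])}
{'time_s': 0.1, 'q': array([-1.36549432e+00,  2.07353815e-01,  1.54280990e+00, -2.32064847e-06,
        1.39350155e+00, -1.50495997e-01]), 'joint_velocities': array([ 0.00130224, -0.00013218, -0.00545849,  0.0005812 ,  0.00013566,
        0.00074666]), 'effort': array([ 1.65358292e-04, -3.84090292e+01, -2.92546427e+01, -2.81289767e-04,
        4.86049888e-03, -1.30883473e-05]), 'position': array([ 0.20014504, -0.53831588,  0.23023163]), 'tcp_rot': array([ 9.84217097e-01,  1.76962236e-01, -2.95359205e-05, -1.03588854e-03]), 'ft_force': array([0.15661287, 0.04020754, 0.01718448]), 'ft_torque': array([-0.01255486,  0.03833378,  0.02339361]), 'opening': 0.08571822986245485}
```

View pics/side0.png

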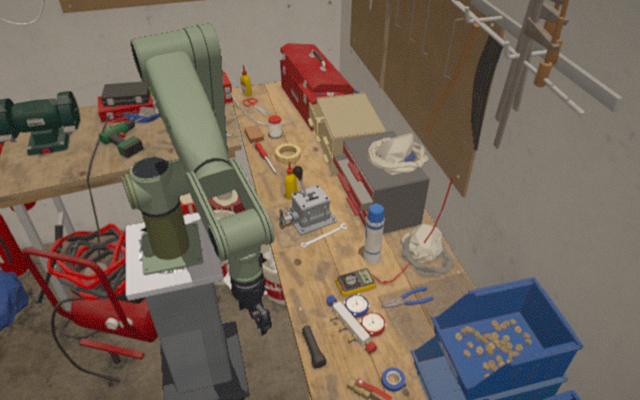

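View pics/top0.png

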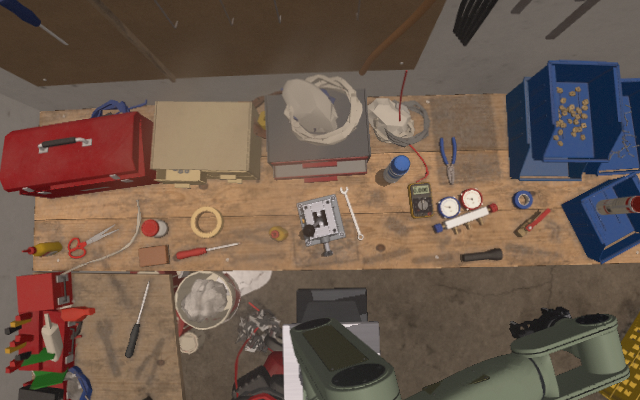

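The unit is at about (320,222) in the top view with the knob near (308,231), the bottle at (278,234) and the spanner at (350,213). I'll enlarge both views.

```bash
python3 - <<'E'
import cv2,numpy as np
a=cv2.imread('pics/top0.png')[175:275,265:375]; b=cv2.imread('pics/side0.png')[155:255,265:355]
f=lambda i,s:cv2.resize(i,None,fx=s,fy=s,interpolation=cv2.INTER_CUBIC)
a=f(a,4);b=f(b,4)
cv2.imwrite('pics/crop0.png',np.hstack([a,b]));print(a.shape,b.shape)
E
```

```text
(400, 440, 3) (400, 360, 3)
```

View pics/crop0.png

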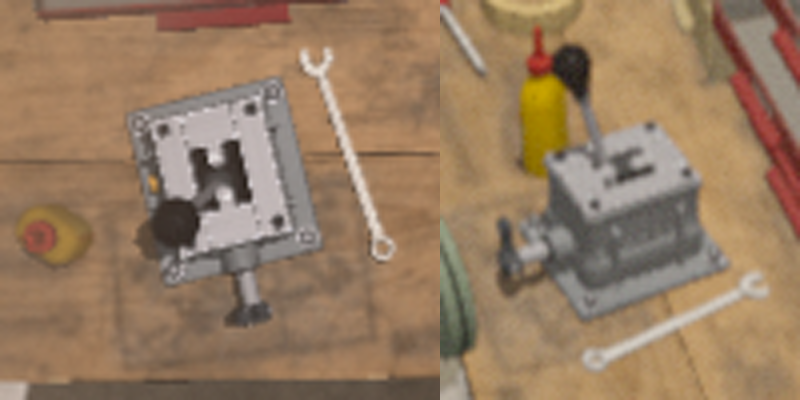

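```bash
cat > h.py <<'E'
import numpy as np,cv2
from scipy.spatial.transform import Rotation as R
from scipy.optimize import least_squares
from cell import arm,viewer,order
CI={n:viewer.camera_info(n) for n in("side","top")}
def proj(n,P):
    c=CI[n];p=R.from_quat(c['orientation']).inv().apply(np.atleast_2d(P)-c['eye'])
    s=p[:,:2]/p[:,2:];s=s*(1+c['k1']*(s**2).sum(1,keepdims=True))
    return s@c['mtx'][:2,:2].T+c['mtx'][:2,2]
def tri(pt,ps):
    return least_squares(lambda P:np.r_[proj('top',P)[0]-pt,proj('side',P)[0]-ps],[.45,0,.2])
def knob(f,a,d=.172): # unit frame
    v=np.array([np.tan(f),-np.tan(a),1]);return np.array([0,0,.035])+d*v/np.linalg.norm(v)
def world(p,u): 
    c,s=np.cos(u[2]),np.sin(u[2]);p=np.atleast_2d(p)
    return np.c_[u[0]+c*p[:,0]-s*p[:,1],u[1]+s*p[:,0]+c*p[:,1],p[:,2]]
E
python3 - <<'E'
from h import *
o=np.array([265,175])
foot=np.array([[.075,.068,.01],[.075,-.068,.01],[-.075,-.068,.01],[-.075,.068,.01]])
fp=np.array([[130,115],[278,80],[320,240],[168,283]])/4+o
pl=np.array([[.054,.044,.101],[.054,-.044,.101],[-.054,-.044,.101],[0,0,.101]])
pp=np.array([[152,138],[262,102],[297,232],[220,177]])/4+o
so=np.array([265,155])
r=least_squares(lambda u:np.r_[proj('top',world(foot,u))-fp,proj('top',world(pl,u))-pp].ravel(),[.45,0,0],loss='soft_l1')
u=r.x;print(u,np.degrees(u[2]));print((proj('top',world(foot,u))-fp).round(1),(proj('top',world(pl,u))-pp).round(1))
t=tri(np.array([175,222])/4+o,np.array([132,70])/4+so);print('knob tri',t.x,t.fun)
k=world(knob(-.305,-.2),u);print('knob model',k)
print('side check plate', (proj('side',world(pl,u))-so)*4+[440,0])
# ray at knob in top
for f,a in((-.305,-.2),(0,-.2),(0,.2),(.305,.2)):print(f,a,world(knob(f,a),u))
from scipy.optimize import brentq
for px,z in(((40,238),.16),):
    px=np.array(px)/4+o
    print('bottle top',least_squares(lambda q:proj('top',[*q,z])[0]-px,[.4,.1]).x)
for px in((318,60),(382,245)):
    q=np.array(px)/4+o;print('spanner',least_squares(lambda v:proj('top',[*v,.005])[0]-q,[.4,.1]).x)
E
```

```text
[0.48903356 0.02018923 0.21636828] 12.396989273731975
[[-1.2  0.1]
 [ 1.1 -1. ]
 [ 1.7  2.7]
 [-0.1  1.9]] [[-0.3 -3.2]
 [-0.4 -1.1]
 [-0.7  0.1]
 [ 0.6  0.4]]
knob tri [0.45572106 0.05253399 0.1891299 ] [ 0.02712974 -0.13793543 -0.16725229  0.00556651]
knob model [[0.43249488 0.0411932  0.19607828]]
side check plate [[650.72601447 117.40714008]
 [698.03506248 174.65498264]
 [587.13096517 214.19078983]
 [619.79198198 164.48412579]]
-0.305 -0.2 [[0.43249488 0.0411932  0.19607828]]
0 -0.2 [[0.48169757 0.05356361 0.20357145]]
0 0.2 [[ 0.49636955 -0.01318514  0.20357145]]
0.305 0.2 [[ 0.54557224 -0.00081474  0.19607828]]
bottle top [0.4466817  0.15452214]
spanner [ 0.59008019 -0.06039885]
spanner [ 0.43363871 -0.10849682]
```

The knob triangulation and the fitted model disagree by 2 cm, so I need sharper corner readings. I'll make larger crops.

```bash
python3 - <<'E'
import cv2,numpy as np
for n,(x,y),o in(('top',(292,188),'a'),('side',(275,155),'b')):
    a=cv2.imread(f'pics/{n}0.png')[y:y+60,x:x+66]
    a=cv2.resize(a,None,fx=10,fy=10,interpolation=cv2.INTER_CUBIC)
    for i in range(0,66,10):
        cv2.line(a,(i*10,0),(i*10,599),(0,255,0),1);cv2.putText(a,str(x+i),(i*10,10),0,.4,(0,0,255))
        if i<60: cv2.line(a,(0,i*10),(659,i*10),(0,255,0),1);cv2.putText(a,str(y+i),(0,i*10+12),0,.4,(0,0,255))
    cv2.imwrite(f'pics/z{o}.png',a)
E
```

```text
(no output)
```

View pics/za.png

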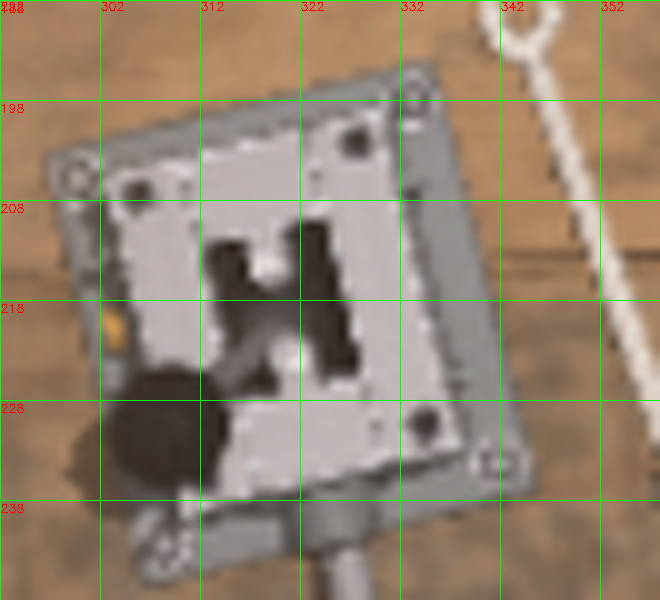

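View pics/zb.png

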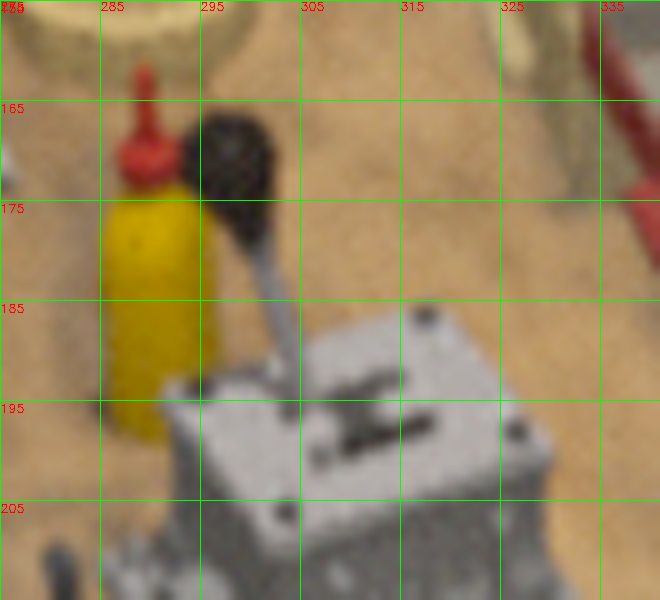

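```bash
cat > fit.py <<'E'
from h import *
A=lambda l,o:np.array(l)/10+o-.5
T=[292,188];S=[275,155]
sq=lambda a,b,z:[[a,b,z],[a,-b,z],[-a,-b,z],[-a,b,z]]
foot=np.array(sq(.073,.066,.01));pl=np.array(sq(.053,.043,.101)+[[0,0,.101]])
fp=A([[50,150],[430,62],[538,488],[145,580]],T)
pp=A([[105,170],[388,105],[465,448],[185,515],[284,309]],T)
ps=A([[430,308],[550,455],[275,553],[165,390]],S)
kt,ks=A([170,425],T),A([232,158],S)
E
python3 - <<'E'
from fit import *
def res(u):return np.r_[proj('top',world(foot,u))-fp,proj('top',world(pl,u))-pp,proj('side',world(pl[:4],u))-ps]
r=least_squares(lambda u:res(u).ravel(),[.45,0,0],loss='soft_l1')
u=r.x;print(u,np.degrees(u[2]));print(res(u).round(1).tolist())
print('kres',proj('top',world(knob(-.305,-.2),u))-kt,proj('side',world(knob(-.305,-.2),u))-ks)
print('tri',tri(kt,ks).x)
w=world(foot,u)
for f,a in((-.305,-.2),(0,-.2),(0,.2),(.305,.2)):print(f,a,world(knob(f,a),u).round(4))
E
```

```text
[0.49216893 0.02169849 0.20169777] 11.556430791398357
[[0.3, 0.5], [0.6, 0.3], [-0.0, 0.3], [0.5, 0.2], [0.8, 0.7], [-0.7, 0.9], [-0.5, -0.2], [0.4, -0.5], [0.2, 0.2], [1.0, -1.0], [0.3, -1.7], [0.4, -2.1], [0.8, -0.4]]
kres [[3.45403851 7.18003799]] [[-4.94867181  3.17961526]]
tri [0.45622485 0.05285412 0.19843904]
-0.305 -0.2 [[0.4359 0.0435 0.1961]]
0 -0.2 [[0.4853 0.0552 0.2036]]
0 0.2 [[ 0.499  -0.0118  0.2036]]
0.305 0.2 [[ 5.484e-01 -1.000e-04  1.961e-01]]
```

The unit is at (0.492, 0.022) with yaw 11.6°, and 13 points fit to about 1 px (2 px at worst). The knob triangulates to (0.456, 0.053, 0.198). That height is plausible and it sits in the left near lane, at fore ≈ -0.18, so it isn't fully home in second. The plan is to close the fingers and come in behind the knob along the unit's x axis.

Emit:
{"name": "jog_arm", "arguments": {"rows": [{"tx": 0.5,"ty": -0.6,"tz": -0.5,"rz": 0.2,"claw": 0},{"tx": 1.6,"ty": -2.0,"tz": -1.0,"rz": 0.4,"claw": 0},{"tx": 2.6,"ty": -3.2,"tz": -1.0,"rz": 0.6,"claw": 0},{"tx": 3.6,"ty": -4.4,"tz": -1.0,"rz": 0.88,"claw": 0},{"tx": 4.6,"ty": -5.6,"tz": -1.0,"rz": 0.88,"claw": 0},{"tx": 5.6,"ty": -6.9,"tz": -1.0,"rz": 0.88,"claw": 0},{"tx": 6.5,"ty": -8.0,"tz": -1.0,"rz": 0.88,"claw": 0},{"tx": 7.2,"ty": -8.9,"tz": -1.0,"rz": 0.88,"claw": 0}]}}

```text
schema error: expected keys tx, ty, tz, rx, ry, rz, claw
```

Emit:
{"name": "jog_arm", "arguments": {"rows": [{"tx": 0.5,"ty": -0.6,"tz": -0.5,"rx": 0,"ry": 0,"rz": 0.2,"claw": 0},{"tx": 1.6,"ty": -2.0,"tz": -1.0,"rx": 0,"ry": 0,"rz": 0.4,"claw": 0},{"tx": 2.6,"ty": -3.2,"tz": -1.0,"rx": 0,"ry": 0,"rz": 0.6,"claw": 0},{"tx": 3.6,"ty": -4.4,"tz": -1.0,"rx": 0,"ry": 0,"rz": 0.88,"claw": 0},{"tx": 4.6,"ty": -5.6,"tz": -1.0,"rx": 0,"ry": 0,"rz": 0.88,"claw": 0},{"tx": 5.6,"ty": -6.9,"tz": -1.0,"rx": 0,"ry": 0,"rz": 0.88,"claw": 0},{"tx": 6.5,"ty": -8.0,"tz": -1.0,"rx": 0,"ry": 0,"rz": 0.88,"claw": 0},{"tx": 7.2,"ty": -8.9,"tz": -1.0,"rx": 0,"ry": 0,"rz": 0.88,"claw": 0}]}}

```text
time_s: 1.1
position: [0.3462, -0.1028, 0.2711]
tcp_rot: [0.995, 0.101, 0.0, -0.0]
ft_force: [1.7, 0.2, 1.6]
opening: -0.0004
```

Emit:
{"name": "jog_arm", "arguments": {"rows": [{"tx": 0.5,"ty": -0.8,"tz": 0,"rx": 0,"ry": 0,"rz": 0,"claw": 0},{"tx": 1.2,"ty": -1.9,"tz": 0,"rx": 0,"ry": 0,"rz": 0,"claw": 0},{"tx": 1.7,"ty": -2.8,"tz": 0,"rx": 0,"ry": 0,"rz": 0,"claw": 0},{"tx": 1.95,"ty": -3.3,"tz": 0.2,"rx": 0,"ry": 0,"rz": 0,"claw": 0},{"tx": 1.95,"ty": -3.3,"tz": 1.0,"rx": 0,"ry": 0,"rz": 0,"claw": 0},{"tx": 1.95,"ty": -3.3,"tz": 1.8,"rx": 0,"ry": 0,"rz": 0,"claw": 0},{"tx": 1.95,"ty": -3.3,"tz": 2.25,"rx": 0,"ry": 0,"rz": 0,"claw": 0},{"tx": 1.95,"ty": -3.3,"tz": 2.25,"rx": 0,"ry": 0,"rz": 0,"claw": 0}]}}

```text
time_s: 2.1
position: [0.3943, 0.0403, 0.1794]
tcp_rot: [0.995, 0.101, -0.002, -0.001]
ft_force: [-1.3, -1.0, -0.2]
opening: 0.0002
```

```bash
cat > look.py <<'E'
import sys
from h import *
k=sys.argv[1];ims=[]
w=[float(v) for v in sys.argv[2:5]] if len(sys.argv)>2 else [.47,.03,.2]
for n in('top','side'):
    im=viewer.snapshot(n)[:,:,::-1]
    c=proj(n,w)[0].astype(int);x,y=c[0]-20,c[1]-25
    a=cv2.resize(im[y:y+50,x:x+40],None,fx=10,fy=10,interpolation=cv2.INTER_CUBIC)
    for i in range(0,50,10):
        if i<40:cv2.line(a,(i*10,0),(i*10,499),(0,255,0),1);cv2.putText(a,str(x+i),(i*10,10),0,.4,(0,0,255))
        cv2.line(a,(0,i*10),(399,i*10),(0,255,0),1);cv2.putText(a,str(y+i),(0,i*10+12),0,.4,(0,0,255))
    ims.append(a);print(n,x,y)
cv2.imwrite(f'pics/look{k}.png',np.hstack(ims))
s=arm.read_state();print(s['time_s'],s['position'],s['ft_force'],s['q'])
E
python3 look.py 1
```

```text
top 296 200
side 283 148
2.2 [0.3963087  0.03997641 0.18165208] [ 0.85615542 -0.50835159 -0.91793869] [-1.17603291e-01 -1.35711826e-01  2.00278587e+00  4.13547963e-07
  1.27426061e+00  1.25100059e+00]
```

View pics/look1.png

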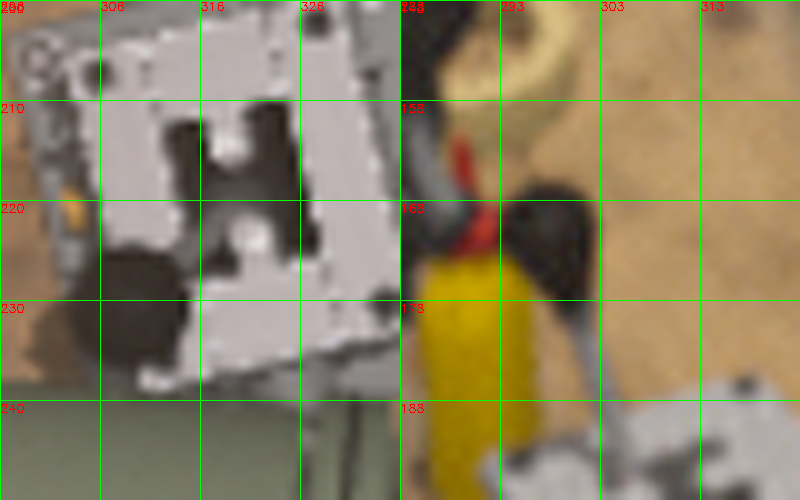

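Nothing has moved and the fingers are about 4 cm behind the knob (top view knob centre about (309,230), side view about (298,169)). I'll push slowly to neutral.

Emit:
{"name": "jog_arm", "arguments": {"rows": [{"tx": 0.3,"ty": 0.03,"tz": 0,"rx": 0,"ry": 0,"rz": 0,"claw": 0},{"tx": 0.6,"ty": 0.03,"tz": 0,"rx": 0,"ry": 0,"rz": 0,"claw": 0},{"tx": 0.8,"ty": 0.03,"tz": 0,"rx": 0,"ry": 0,"rz": 0,"claw": 0},{"tx": 0.95,"ty": 0.03,"tz": 0,"rx": 0,"ry": 0,"rz": 0,"claw": 0},{"tx": 1.1,"ty": 0.03,"tz": 0,"rx": 0,"ry": 0,"rz": 0,"claw": 0},{"tx": 1.25,"ty": 0.03,"tz": 0,"rx": 0,"ry": 0,"rz": 0,"claw": 0},{"tx": 1.4,"ty": 0.03,"tz": 0,"rx": 0,"ry": 0,"rz": 0,"claw": 0},{"tx": 1.4,"ty": 0.03,"tz": 0,"rx": 0,"ry": 0,"rz": 0,"claw": 0}]}}

```text
time_s: 3.2
position: [0.452, 0.0502, 0.1812]
tcp_rot: [0.995, 0.101, 0.001, -0.0]
ft_force: [0.5, -0.4, -0.0]
opening: 0.0003
```

```bash
python3 look.py 2
```

```text
top 296 200
side 283 148
3.3 [0.45185284 0.05006198 0.18130906] [-0.24677029 -0.37809025  0.80140767] [-8.04635755e-02 -4.51154236e-03  1.88165388e+00  6.13757896e-05
  1.26299895e+00  1.28811929e+00]
```

View pics/look2.png

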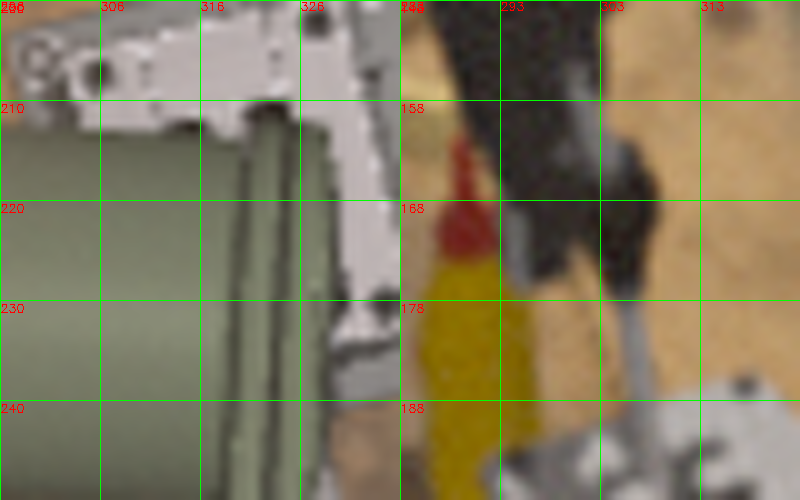

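```bash
python3 - <<'E'
from h import *
u=[.4922,.0217,.2017]
for a in(-.2,-.23):
  for f in(-.305,-.176,-.1,-.05,0,.05,.1):
    print(a,f,'knob',proj('side',world(knob(f,a),u)).round(1),'neck',proj('side',world(knob(f,a,.143),u)).round(1))
E
```

```text
-0.2 -0.305 knob [[292.8 173.5]] neck [[296.  179.8]]
-0.2 -0.176 knob [[298.2 170.4]] neck [[300.5 177.3]]
-0.2 -0.1 knob [[301.5 168.9]] neck [[303.2 176. ]]
-0.2 -0.05 knob [[303.7 168. ]] neck [[305.  175.3]]
-0.2 0 knob [[306.  167.3]] neck [[306.8 174.7]]
-0.2 0.05 knob [[308.2 166.7]] neck [[308.6 174.2]]
-0.2 0.1 knob [[310.4 166.1]] neck [[310.5 173.7]]
-0.23 -0.305 knob [[292.2 172.9]] neck [[295.5 179.3]]
-0.23 -0.176 knob [[297.7 169.8]] neck [[300.  176.8]]
-0.23 -0.1 knob [[300.9 168.3]] neck [[302.7 175.6]]
-0.23 -0.05 knob [[303.1 167.5]] neck [[304.5 174.8]]
-0.23 0 knob [[305.3 166.7]] neck [[306.3 174.2]]
-0.23 0.05 knob [[307.5 166.1]] neck [[308.1 173.7]]
-0.23 0.1 knob [[309.7 165.6]] neck [[309.9 173.3]]
```

The side view puts the knob at fore ≈ -0.04 (right edge at column 309, neck at about (305.5,177)). I'll push 6 mm more, then back off and go round to the knob's left.

Emit:
{"name": "jog_arm", "arguments": {"rows": [{"tx": 0.08,"ty": 0,"tz": 0,"rx": 0,"ry": 0,"rz": 0,"claw": 0},{"tx": 0.15,"ty": 0,"tz": 0,"rx": 0,"ry": 0,"rz": 0,"claw": 0},{"tx": 0.15,"ty": 0,"tz": 0,"rx": 0,"ry": 0,"rz": 0,"claw": 0},{"tx": -0.2,"ty": 0,"tz": 0,"rx": 0,"ry": 0,"rz": 0,"claw": 0},{"tx": -0.6,"ty": 0,"tz": 0,"rx": 0,"ry": 0,"rz": 0,"claw": 0},{"tx": -0.6,"ty": -0.6,"tz": 0,"rx": 0,"ry": 0,"rz": 0,"claw": 0},{"tx": -0.6,"ty": -1.2,"tz": 0,"rx": 0,"ry": 0,"rz": 0,"claw": 0},{"tx": -0.6,"ty": -1.2,"tz": 0,"rx": 0,"ry": 0,"rz": 0,"claw": 0}]}}

```text
time_s: 4.3
position: [0.4169, 0.0929, 0.1812]
tcp_rot: [0.995, 0.102, 0.0, -0.0]
ft_force: [-0.0, -0.6, 0.1]
opening: 0.0005
```

```bash
python3 look.py 3
```

```text
top 296 200
side 283 148
4.4 [0.41761782 0.09189987 0.18129675] [-0.04060788 -0.3313524  -0.01070865] [ 1.40473328e-02 -6.53498261e-02  1.94036250e+00 -5.81917912e-04
  1.26623693e+00  1.38227209e+00]
```

View pics/look3.png

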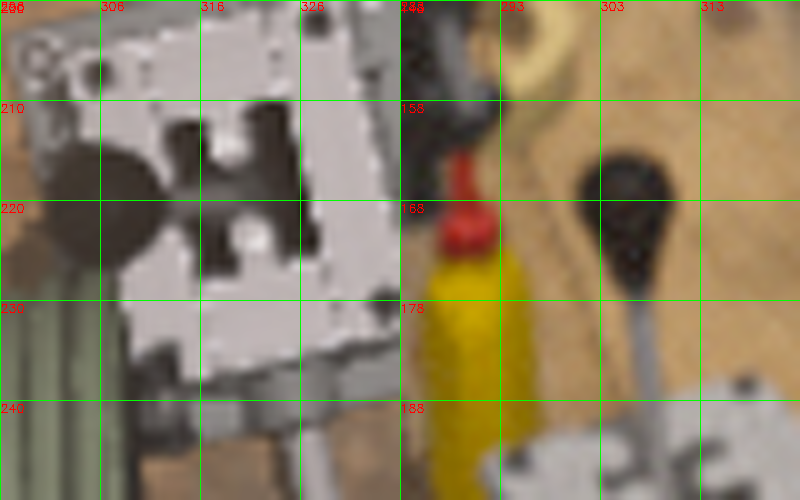

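```bash
python3 - <<'E'
from h import *
k=tri([305.8,219.6],[305.1,167]);u=np.array([.4922,.0217,.2017])
d=k.x[:2]-u[:2];c,s=np.cos(u[2]),np.sin(u[2])
print(k.x,k.fun,'unit',c*d[0]+s*d[1],-s*d[0]+c*d[1])
print(proj('top',world(knob(0,-.2),u)),proj('top',world(knob(0,-.23),u)))
E
```

```text
[0.48527342 0.05982282 0.20147725] [-0.08083623  0.41130213  0.50334317 -0.02564535] unit 0.0008511835519592155 0.03873760618985308
[[307.29644535 219.90847465]] [[305.60102113 220.32687571]]
```

The knob is at neutral (fore ≈ 0.005, left lane). Next I move alongside it on the left and push across.

Emit:
{"name": "jog_arm", "arguments": {"rows": [{"tx": 0.6,"ty": 0,"tz": 0,"rx": 0,"ry": 0,"rz": 0,"claw": 0},{"tx": 1.2,"ty": 0,"tz": 0,"rx": 0,"ry": 0,"rz": 0,"claw": 0},{"tx": 1.5,"ty": 0,"tz": 0,"rx": 0,"ry": 0,"rz": 0,"claw": 0},{"tx": 1.5,"ty": 0.25,"tz": 0,"rx": 0,"ry": 0,"rz": 0,"claw": 0},{"tx": 1.5,"ty": 0.5,"tz": 0,"rx": 0,"ry": 0,"rz": 0,"claw": 0},{"tx": 1.5,"ty": 0.75,"tz": 0,"rx": 0,"ry": 0,"rz": 0,"claw": 0},{"tx": 1.5,"ty": 1.0,"tz": 0,"rx": 0,"ry": 0,"rz": 0,"claw": 0},{"tx": 1.5,"ty": 1.25,"tz": 0,"rx": 0,"ry": 0,"rz": 0,"claw": 0}]}}

```text
time_s: 5.4
position: [0.4869, 0.0546, 0.1814]
tcp_rot: [0.995, 0.101, 0.0, 0.0]
ft_force: [-0.4, 2.6, 1.2]
opening: -0.0001
```

Emit:
{"name": "jog_arm", "arguments": {"rows": [{"tx": 0,"ty": 0.2,"tz": 0,"rx": 0,"ry": 0,"rz": 0,"claw": 0},{"tx": 0,"ty": 0.35,"tz": 0,"rx": 0,"ry": 0,"rz": 0,"claw": 0},{"tx": 0,"ty": 0.5,"tz": 0,"rx": 0,"ry": 0,"rz": 0,"claw": 0},{"tx": 0,"ty": 0.6,"tz": 0,"rx": 0,"ry": 0,"rz": 0,"claw": 0},{"tx": 0,"ty": 0.7,"tz": 0,"rx": 0,"ry": 0,"rz": 0,"claw": 0},{"tx": 0,"ty": 0.78,"tz": 0,"rx": 0,"ry": 0,"rz": 0,"claw": 0},{"tx": 0,"ty": 0.78,"tz": 0,"rx": 0,"ry": 0,"rz": 0,"claw": 0},{"tx": 0,"ty": 0.78,"tz": 0,"rx": 0,"ry": 0,"rz": 0,"claw": 0}]}}

```text
time_s: 6.4
position: [0.4931, 0.0246, 0.1812]
tcp_rot: [0.995, 0.101, -0.0, 0.0]
ft_force: [0.3, -0.2, 0.3]
opening: -0.0003
```

Emit:
{"name": "jog_arm", "arguments": {"rows": [{"tx": 0,"ty": 0.05,"tz": 0,"rx": 0,"ry": 0,"rz": 0,"claw": 0},{"tx": 0,"ty": 0.1,"tz": 0,"rx": 0,"ry": 0,"rz": 0,"claw": 0},{"tx": 0,"ty": 0.1,"tz": 0,"rx": 0,"ry": 0,"rz": 0,"claw": 0},{"tx": 0,"ty": -0.2,"tz": 0,"rx": 0,"ry": 0,"rz": 0,"claw": 0},{"tx": 0,"ty": -0.6,"tz": 0,"rx": 0,"ry": 0,"rz": 0,"claw": 0},{"tx": -0.6,"ty": -0.8,"tz": 0,"rx": 0,"ry": 0,"rz": 0,"claw": 0},{"tx": -1.4,"ty": -0.8,"tz": 0,"rx": 0,"ry": 0,"rz": 0,"claw": 0},{"tx": -1.4,"ty": -0.8,"tz": 0,"rx": 0,"ry": 0,"rz": 0,"claw": 0}]}}

```text
time_s: 7.4
position: [0.4299, 0.0458, 0.1809]
tcp_rot: [0.995, 0.101, -0.001, -0.0]
ft_force: [-0.0, 0.5, 0.3]
opening: -0.0003
```

```bash
python3 look.py 4 .49 -.01 .2
```

```text
top 310 192
side 292 154
7.5 [0.43235894 0.04550618 0.18174287] [0.11710849 0.54669547 0.01798969] [-9.48642892e-02 -5.04448496e-02  1.92533873e+00  1.84189988e-04
  1.26496895e+00  1.27301514e+00]
```

View pics/look4.png

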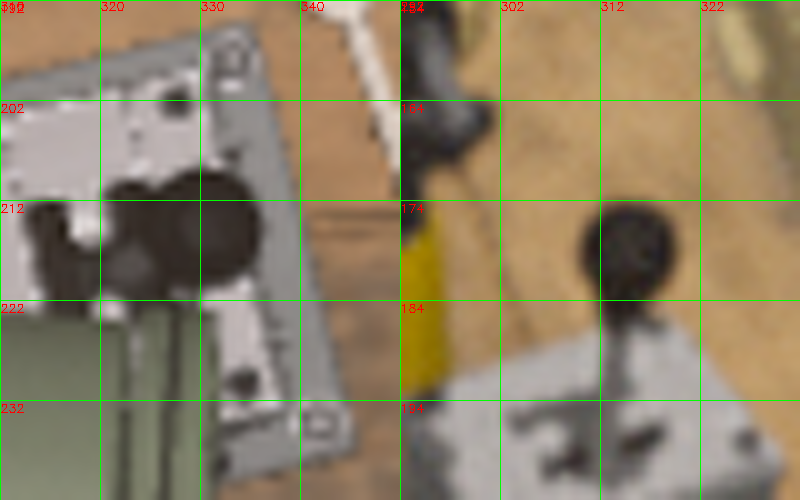

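```bash
python3 - <<'E'
from h import *
k=tri([329.9,214.4],[314.3,178.3]);u=np.array([.4922,.0217,.2017])
c,s=np.cos(u[2]),np.sin(u[2])
for n,p in(('k',k.x),('tcp',[.4324,.0455])):
    d=np.array(p[:2])-u[:2];print(n,p,k.fun,'unit',c*d[0]+s*d[1],-s*d[0]+c*d[1])
for a in(.15,.2,.23):print(proj('top',world(knob(0,a),u)),proj('side',world(knob(0,a),u)))
E
```

```text
k [ 0.49841558 -0.00951507  0.20313775] [-0.05368877  0.27408934  0.32629872 -0.02260471] unit -0.0001638988874088131 -0.031827460380580076
tcp [0.4324, 0.0455] [-0.05368877  0.27408934  0.32629872 -0.02260471] unit -0.053819723236826225 0.035297555024554166
[[327.73534018 215.07627219]] [[313.83994414 176.78405742]]
[[330.63239686 214.4221558 ]] [[314.98697554 178.55870806]]
[[332.35333571 214.03735965]] [[315.67297942 179.66831   ]]
```

The knob is in the right lane (across ≈ 0.19, fore ≈ 0). Now I get behind it and push forward.

Emit:
{"name": "jog_arm", "arguments": {"rows": [{"tx": -0.1,"ty": 0.6,"tz": 0,"rx": 0,"ry": 0,"rz": 0,"claw": 0},{"tx": -0.1,"ty": 1.3,"tz": 0,"rx": 0,"ry": 0,"rz": 0,"claw": 0},{"tx": 0,"ty": 1.73,"tz": 0,"rx": 0,"ry": 0,"rz": 0,"claw": 0},{"tx": 0.3,"ty": 1.73,"tz": 0,"rx": 0,"ry": 0,"rz": 0,"claw": 0},{"tx": 0.55,"ty": 1.73,"tz": 0,"rx": 0,"ry": 0,"rz": 0,"claw": 0},{"tx": 0.75,"ty": 1.73,"tz": 0,"rx": 0,"ry": 0,"rz": 0,"claw": 0},{"tx": 0.9,"ty": 1.73,"tz": 0,"rx": 0,"ry": 0,"rz": 0,"claw": 0},{"tx": 1.05,"ty": 1.73,"tz": 0,"rx": 0,"ry": 0,"rz": 0,"claw": 0}]}}

```text
time_s: 8.5
position: [0.4869, -0.0139, 0.1812]
tcp_rot: [0.995, 0.101, -0.0, -0.0]
ft_force: [-2.1, -0.4, 1.3]
opening: 0.0002
```

Emit:
{"name": "jog_arm", "arguments": {"rows": [{"tx": 0.12,"ty": 0,"tz": 0,"rx": 0,"ry": 0,"rz": 0,"claw": 0},{"tx": 0.24,"ty": 0,"tz": 0,"rx": 0,"ry": 0,"rz": 0,"claw": 0},{"tx": 0.36,"ty": 0,"tz": 0,"rx": 0,"ry": 0,"rz": 0,"claw": 0},{"tx": 0.48,"ty": 0,"tz": 0,"rx": 0,"ry": 0,"rz": 0,"claw": 0},{"tx": 0.6,"ty": 0,"tz": 0,"rx": 0,"ry": 0,"rz": 0,"claw": 0},{"tx": 0.7,"ty": 0,"tz": 0,"rx": 0,"ry": 0,"rz": 0,"claw": 0},{"tx": 0.76,"ty": 0,"tz": 0,"rx": 0,"ry": 0,"rz": 0,"claw": 0},{"tx": 0.8,"ty": 0,"tz": 0,"rx": 0,"ry": 0,"rz": 0,"claw": 0}]}}

```text
time_s: 9.5
position: [0.5184, -0.0082, 0.1812]
tcp_rot: [0.995, 0.101, -0.0, 0.0]
ft_force: [-2.8, -0.2, -1.6]
opening: -0.0002
```

Emit:
{"name": "jog_arm", "arguments": {"rows": [{"tx": 0.02,"ty": 0,"tz": 0,"rx": 0,"ry": 0,"rz": 0,"claw": 0},{"tx": 0.04,"ty": 0,"tz": 0,"rx": 0,"ry": 0,"rz": 0,"claw": 0},{"tx": 0.06,"ty": 0,"tz": 0,"rx": 0,"ry": 0,"rz": 0,"claw": 0},{"tx": 0.08,"ty": 0,"tz": 0,"rx": 0,"ry": 0,"rz": 0,"claw": 0},{"tx": 0.08,"ty": 0,"tz": 0,"rx": 0,"ry": 0,"rz": 0,"claw": 0},{"tx": 0.08,"ty": 0,"tz": 0,"rx": 0,"ry": 0,"rz": 0,"claw": 0},{"tx": 0.08,"ty": 0,"tz": 0,"rx": 0,"ry": 0,"rz": 0,"claw": 0},{"tx": 0.08,"ty": 0,"tz": 0,"rx": 0,"ry": 0,"rz": 0,"claw": 0}]}}

```text
time_s: 10.5
position: [0.5212, -0.0075, 0.1811]
tcp_rot: [0.995, 0.101, -0.0, 0.0]
ft_force: [-4.0, -1.3, -1.7]
opening: 0.0003
```

Emit:
{"name": "jog_arm", "arguments": {"rows": [{"tx": 0.02,"ty": 0,"tz": 0,"rx": 0,"ry": 0,"rz": 0,"claw": 0},{"tx": 0.04,"ty": 0,"tz": 0,"rx": 0,"ry": 0,"rz": 0,"claw": 0},{"tx": 0.05,"ty": 0,"tz": 0,"rx": 0,"ry": 0,"rz": 0,"claw": 0},{"tx": 0.05,"ty": 0,"tz": 0,"rx": 0,"ry": 0,"rz": 0,"claw": 0},{"tx": 0.05,"ty": 0,"tz": 0,"rx": 0,"ry": 0,"rz": 0,"claw": 0},{"tx": 0.05,"ty": 0,"tz": 0,"rx": 0,"ry": 0,"rz": 0,"claw": 0},{"tx": 0.05,"ty": 0,"tz": 0,"rx": 0,"ry": 0,"rz": 0,"claw": 0},{"tx": 0.05,"ty": 0,"tz": 0,"rx": 0,"ry": 0,"rz": 0,"claw": 0}]}}

```text
time_s: 11.5
position: [0.5222, -0.0072, 0.1808]
tcp_rot: [0.995, 0.101, -0.002, 0.0]
ft_force: [-6.6, -2.3, -1.8]
opening: -0.0004
```

Emit:
{"name": "jog_arm", "arguments": {"rows": [{"tx": 0.03,"ty": 0,"tz": 0,"rx": 0,"ry": 0,"rz": 0,"claw": 0},{"tx": 0.06,"ty": 0,"tz": 0,"rx": 0,"ry": 0,"rz": 0,"claw": 0},{"tx": 0.08,"ty": 0,"tz": 0,"rx": 0,"ry": 0,"rz": 0,"claw": 0},{"tx": 0.08,"ty": 0,"tz": 0,"rx": 0,"ry": 0,"rz": 0,"claw": 0},{"tx": 0.08,"ty": 0,"tz": 0,"rx": 0,"ry": 0,"rz": 0,"claw": 0},{"tx": 0.08,"ty": 0,"tz": 0,"rx": 0,"ry": 0,"rz": 0,"claw": 0},{"tx": 0.08,"ty": 0,"tz": 0,"rx": 0,"ry": 0,"rz": 0,"claw": 0},{"tx": 0.08,"ty": 0,"tz": 0,"rx": 0,"ry": 0,"rz": 0,"claw": 0}]}}

```text
time_s: 12.5
position: [0.5234, -0.0069, 0.1806]
tcp_rot: [0.995, 0.101, -0.004, 0.0]
ft_force: [-10.8, -3.9, 1.2]
opening: 0.0001
```

Resistance has risen to 11 N with almost no travel, so the lever is against its stop. I'll withdraw straight back, then up.

Emit:
{"name": "jog_arm", "arguments": {"rows": [{"tx": -0.3,"ty": 0,"tz": 0,"rx": 0,"ry": 0,"rz": 0,"claw": 0},{"tx": -1.0,"ty": 0,"tz": 0,"rx": 0,"ry": 0,"rz": 0,"claw": 0},{"tx": -1.8,"ty": 0,"tz": -0.2,"rx": 0,"ry": 0,"rz": 0,"claw": 0},{"tx": -2.5,"ty": 0.3,"tz": -1.0,"rx": 0,"ry": 0,"rz": 0,"claw": 0},{"tx": -3.0,"ty": 1.2,"tz": -2.0,"rx": 0,"ry": 0,"rz": 0,"claw": 0},{"tx": -3.2,"ty": 2.4,"tz": -2.5,"rx": 0,"ry": 0,"rz": 0,"claw": 0},{"tx": -3.3,"ty": 3.6,"tz": -2.5,"rx": 0,"ry": 0,"rz": 0,"claw": 0},{"tx": -3.3,"ty": 4.4,"tz": -2.5,"rx": 0,"ry": 0,"rz": 0,"claw": 0}]}}

```text
time_s: 13.5
position: [0.4345, -0.2082, 0.2839]
tcp_rot: [0.995, 0.1, 0.004, 0.002]
ft_force: [0.3, 0.2, -0.1]
opening: 0.0001
```

```bash
python3 look.py 5 .52 0 .18
```

```text
top 306 182
side 300 155
13.6 [ 0.43440871 -0.20881801  0.2830854 ] [ 0.78784283  0.55248879 -0.8395491 ] [-6.28174403e-01 -3.78327606e-02  1.69796302e+00  4.24022171e-04
  1.47452001e+00  7.44010335e-01]
```

View pics/look5.png

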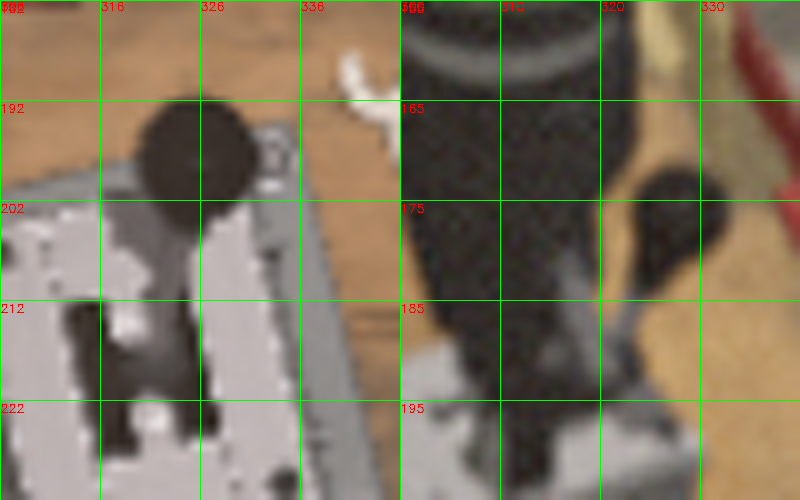

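```bash
python3 - <<'E'
from h import *
k=tri([325.5,197.7],[327.7,175.5]);u=np.array([.4922,.0217,.2017])
c,s=np.cos(u[2]),np.sin(u[2]);d=k.x[:2]-u[:2];x,y=c*d[0]+s*d[1],-s*d[0]+c*d[1]
print(k.x,k.fun,'unit',x,y,'fore',np.arctan(x/(k.x[2]-.035)),'across',np.arctan(-y/(k.x[2]-.035)))
for f in(.25,.28,.305,.33):print(f,proj('top',world(knob(f,.2),u)),proj('side',world(knob(f,.2),u)))
E
```

```text
[0.54776753 0.00166243 0.19569272] [-0.02198399  0.11233803  0.13379744 -0.01317848] unit 0.05042680389751135 -0.03076348764579543 fore 0.304076858485385 across 0.1891542442977121
0.25 [[326.95824641 200.45493355]] [[325.90434731 175.9666695 ]]
0.28 [[326.48721412 198.86268034]] [[327.14830597 175.80091112]]
0.305 [[326.09118776 197.55434066]] [[328.17102572 175.6868791 ]]
0.33 [[325.69233051 196.26394115]] [[329.18039739 175.59478037]]
```

Fore measures 0.304 and across 0.19, so the lever is home in third and the hand is clear. I'll hand it in.

```bash
python3 -c "
from cell import order;print(order.hand_in())"
```

```text
the job is handed in; nothing more can be done
None
```

The lever is in third gear and the job is handed in, at about 14 s on the robot's clock. I pushed the knob with closed fingers only: forward to neutral, across to the right lane, then forward until it stopped. Then I took the hand back, up and away to the right.

**Last checks:**
- **Knob position:** triangulated from both cameras, fore is about 0.304 rad (the stop is at about 0.305) and across is about +0.19 rad, in the right lane.
- **At the stop:** the push force rose to about 11 N with almost no travel.
- **After withdrawal:** the force reading was back to noise, with the TCP about 0.24 m from the knob.
- **At neutral:** fore measured about 0 both before and after the crossing, so the lever did not run into first or fourth.

**Disagreements and gaps:**
- **Start position:** the lever measured about -0.18 rad fore, not the -0.305 of a lever fully home in second. I pushed it forward from there.
- **Loose items:** I did not measure them again at the end. I kept the path clear of the bottle, spanner, pliers and tape, and saw no contact.

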